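# True a mould corner with the checking square

### The job

The brass swivel cheek of the casting mould has been knocked out of true. Pick up the steel checking square by its red grip and press its two outer edges gently into the inside corner, on the aluminium facing strips of the blue fixed cheek and the brass cheek at once, until the brass cheek has turned to lie flush along the square with no gap on either face; keep it pressed there for about a second. Then put the square back flat on the middle of its wooden rest and let go; touch the cheeks with the square only, never press harder than 25 N on either, and leave everything else alone.

Things in the scene. Friction and masses are not known exactly. Their poses are not given: they have to be found in the camera images.
- mould: dark steel base plate 170 x 170 x 10 mm, bolted to the table; origin under its centre, z up. The two cheeks stand on it and form an inside corner towards its +x +y corner
- mould_corner (a point): where the inner faces of the bare cheek bars would meet (brass one true), on the plate's top (10 mm above the table), at (55, 55, 10) mm from the plate's origin, axes as the plate's. With the facing strips, the corner that the square meets lies 2 to 12 mm nearer the middle in -x (swivel strip) and, independently, in -y (fixed strip)
- fixed_cheek: blue fixed cheek, steel bar; its pose is that of mould, where the bar spans x -55..71, y 55..69, z 10..30 mm. Its inner side (-y) carries an aluminium facing strip (x -55..40, z 11..29 mm), screwed tight, standing 2 to 12 mm proud of the bar, towards -y; how far differs each time and is not measured: feel for it. Square it against the strip. It does not move
- swivel_cheek: brass swivel cheek on a stiff pivot; origin on the pivot, (63, 6, 10) mm from the plate's origin. Own frame: bar x -8..8, y -50..40, z 0..20 mm; facing strip on its -x side (y -50..32, z 1..19) stands 2 to 12 mm proud, unmeasured. True when parallel to the plate's axes; starts with its -y end turned in (-x) 0.06-0.16 rad. 3-5 N turns it, no spring; once flush along the square it stops and force rises steeply
- square: steel checking square, about 350 g: a flat L, 12 mm thick, with an upright red grip bar. Origin on the underside, straight below square_grip, same axes. Its outer edges are the planes x = +34 and y = +34 mm, each touching only from coordinate +22 to -51 mm (12 to 85 mm from the heel; the heel itself is cut back)
- square_grip (a point): point in the grip bar of the square, 36 mm above its underside, at the middle of the bar. The bar is 40 mm long, 12 mm thick and spans 12 to 57 mm above the underside; its 12 mm thickness lies along the square's heel diagonal, the direction (+1, +1) of the square's x and y, so grip it along that diagonal
- square_heel (a point): the point where the square's two outer edges would meet, on its underside, at (34, 34, 0) mm from the square's origin, axes as the square's. Pressed home, its axes are parallel to the plate's and both edges bear on the strips
- rest: wooden rest board 160 x 160 x 12 mm fixed on the table; origin under its centre. The square starts lying flat on it
- stone_cone: grey abrasive stone cone, 44 mm across, 58 mm tall, standing; origin under its centre. Bystander, to be left alone
- bur_box: closed steel bur box 100 x 60 x 26 mm; origin under its centre. Bystander, to be left alone
- gold_ring: cast gold-tone ring lying flat, 25 mm across, 9 mm high; origin under its centre. Bystander, to be left alone
- spoon: white ceramic spoon 160 mm long; origin under its middle. Bystander, to be left alone
- brass_weight: knobbed brass weight 40 mm across, 52 mm tall; origin under its centre. Bystander, to be left alone
There are look-alikes about, which are no part of the job. Leave any orange or purple look-alike of the square alone. There is more than one size of the mould; the job needs the largest.

How it is judged:
By the outcome, as a careful person would: the job done as asked, in the order asked, and still so for the second after the job is handed in, with the robot touching nothing.
It also fails if it takes over 64 s, if anything falls off the work surface, if the arm or the gripper's body presses on something with over 40 N, if the wrist force passes 120 N, or if a joint passes its speed limit or range.

### The arm

A 7-joint arm with a two-finger parallel gripper is mounted at the origin on the work surface. World frame = base frame: x ahead of the robot, y to its left, z up, the work surface at z = 0. Lengths are in m, angles in rad, forces in N, time in s.
With the tool pointing down it reaches from about 0.425 to 0.875 m from the base axis. Payload 9.9 kg.
Tool frame: the origin (TCP) lies on the centre line of the jaws, within the pads' length; the fingertips stand 14 mm ahead of it and the grasp point (between the pads) lies 5 mm behind it; z points along the fingers, y is the line along which they close (so a half turn about z gives the same grasp; the last joint's range is limited). The gripper opens to 85 mm and grips with 20 to 120 N. Pads are 22 mm wide; open, the fingers measure 114 mm over their backs; the gripper's body (76 mm by 85 mm) begins 54 mm behind the grasp point. The pads swing forward as they close: fully open they stand 13 mm farther back than shut.
Start: joints at [1.21, 0.576, 0.025, 1.437, -0.015, 1.129, -0.057], TCP at [0.184, -0.649, 0.245] pointing down, gripper open.
Joint ranges: [-2.76, 2.76], [-0.34, 2.15], [-1.52, 1.57], [0.19, 2.46], [-1.09, 4.23], [0.17, 1.99], [-2.82, 2.82]. Speed limits (rad/s): [2.22, 2.22, 3.01, 3.01, 3.14, 3.14, 3.14].

### API

Orientations are given as a rotation vector (axis times angle).
In Python, from cell import arm gives the robot as it stands.
- The arm moves only by the tool jog_arm, never from a script. Its argument "plan" is a list of rows, each a list of 3 entries, a list of its own where there are three numbers: the shift along the world's x, y, z in units of 30 mm (1.0 is 30 mm), then the turn about the world's z in units of 8 degrees (1.0 is 8 degrees), then the opening, from 0 (shut) to 1 (fully open). In form: [[[x, y, z], yaw, fingers], ...]. A call has 1 to 12 rows; each row shifts and turns the commanded pose from where the row before left it; what a row does not reach is not made up. A row lasts 1/10 s, in which the tool goes at most 50 mm and 8.59 degrees, less where a joint would pass 70% of its speed; a pose out of reach is approached as far as the arm can. A call is refused whole if a number of a shift passes 1 or a number of a turn 1, either way. A call with a gripper value outside its range is refused whole. The fingers move at their own pace and stop on an object; "grip_force" is the grip in N (left out, the last holds). Time passes only in rows, so rows that do not move let the fingers close. It gives the time, the measured TCP pose, the force, the opening and the grip force at its end, in the units of the state.
- arm.get_obs(): the state, without advancing time (a new reading comes with each control period).
- arm.get_image(name): name is "scene" or "top" or "wrist"; returns (picture, depth): 400x640x3 uint8, red, green, blue; 400x640 float32, m along the optical axis (not along the pixel's ray), 0 where there is no reading.
- arm.camera_info(name): a dict with "camera_matrix" (3x3 intrinsics, pixels), "position" and "rotation" of the camera in the world. Camera axes: x right, y up, looking along -z (the intrinsics and any distortion apply to the point x, -y, -z); pixel columns grow to the right and rows downward; lengths in m; the calibration is good to about 2 mm. The wrist camera is an equidistant fisheye: a pixel r from the principal point sees the ray r / f radians off the axis. A picture is of the moment at which its call begins: read the wrist's pose just before it. camera_info takes no time and is no camera call; for the wrist camera it gives the pose at the moment of the call.
- arm.job_done(): hands the job in; it is judged then, once.
The state is a dict: "clock": time; "joint_pos": joint angles; "qd": joint speeds; "joint_torque": joint torques, N m; "tool_pos": TCP position; "tool_rot": TCP orientation; "contact_force": force on the tool from outside, world axes, zero at the start; "torque": the same for the moment, N m; "finger_gap": finger opening in m; "grasp_force": force on a finger pad.
Only numpy, scipy, OpenCV 4.12 (cv2) and the standard library are available. Lean on these libraries where they do the work, as an engineer would, in place of code of your own. Each camera call takes 0.05 s, during which the arm holds its last target. There are 200 camera calls.

## Working session

There is one attempt and no reset: what is moved stays moved. The work goes in short steps, Python scripts to look and compute and a tool call to move; the robot and the scene stay as the last step left them, time stands still between calls to the robot, and variables do not carry over. Pictures are saved under pics/ and viewed, at most 10 in all, crops included, and the job is handed in when it is done.

Besides the shell and the picture viewer there is one more tool, called after "Emit:" by a JSON object that holds its "api" and its "payload", one argument or row to a line. jog_arm: Moves the arm, as the interface text tells. Its arguments: {"type":"object","properties":{"plan":{"type":"array"},"grip_force":{"type":"number"}},"required":["plan"]}

```bash
mkdir -p pics
cat > h.py <<'E'
import numpy as np, cv2
from cell import arm
def grab(n,tag):
    ci=arm.camera_info(n); im,d=arm.get_image(n)
    cv2.imwrite(f'pics/{tag}.png',im[:,:,::-1]); np.savez(f'pics/{tag}.npz',im=im,d=d,K=ci['camera_matrix'],p=ci['position'],R=ci['rotation'])
    return im,d,ci
def load(tag):
    z=np.load(f'pics/{tag}.npz'); return z['im'],z['d'],z['K'],z['p'],z['R']
def ray(K,R,uv,fish=False):
    uv=np.atleast_2d(np.asarray(uv,float)); x=(uv[:,0]-K[0,2])/K[0,0]; y=(uv[:,1]-K[1,2])/K[1,1]
    if fish:
        r=np.hypot(x,y)+1e-12; s=np.sin(r)/r; v=np.c_[x*s,-y*s,-np.cos(r)]
    else: v=np.c_[x,-y,-np.ones_like(x)]
    return v@np.asarray(R).T
def onplane(K,p,R,uv,z,fish=False):
    v=ray(K,R,uv,fish); t=(z-p[2])/v[:,2]; return p+v*t[:,None]
E
python3 - <<'E'
from h import *
for n in('scene','top'):
    im,d,ci=grab(n,n+'0'); print(n,{k:np.round(v,3).tolist() if not isinstance(v,str) else v for k,v in ci.items()})
o=arm.get_obs(); print(o)
E
```

```text
scene {'camera_matrix': [[406.623, 0.0, 318.326], [0.0, 406.623, 196.991], [0.0, 0.0, 1.0]], 'position': [0.978, -0.252, 0.811], 'rotation': [0.54, 0.314, 1.031]}
top {'camera_matrix': [[408.878, 0.0, 314.927], [0.0, 408.878, 201.334], [0.0, 0.0, 1.0]], 'position': [0.353, 0.006, 1.189], 'rotation': [0.123, -0.149, -1.558]}
{'clock': 0.1, 'joint_pos': array([ 1.21018747,  0.57646476,  0.02485396,  1.4377802 , -0.0149845 ,
        1.1289787 , -0.05652745]), 'qd': array([-0.00035241, -0.00259407,  0.00066293, -0.00099832,  0.00088795,
        0.0009335 ,  0.00061551]), 'joint_torque': array([ 6.23331187e-03, -7.67307472e+01,  2.25787684e+00, -2.86601722e+01,
        1.57918374e-02,  8.64225032e-03,  2.06882993e-05]), 'tool_pos': array([ 0.18437335, -0.64896198,  0.24453323]), 'tool_rot': array([-3.11014585e+00, -4.33238456e-01,  4.54884665e-04]), 'contact_force': array([-0.57370085, -0.10664531, -0.28930516]), 'torque': array([-0.01038657,  0.01050356, -0.01459468]), 'grasp_force': 0.0, 'finger_gap': 0.08548815663227703}
```

```bash
sed -i "s/np.asarray(R).T/cv2.Rodrigues(np.asarray(R,float))[0].T/" h.py; python3 -c "
import cv2
cv2.imwrite('pics/top0v.png',cv2.imread('pics/top0.png'))"
```

```text
(no output)
```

View pics/top0.png

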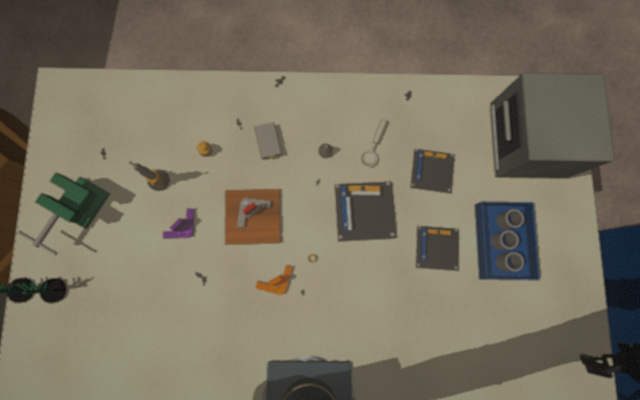

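View pics/scene0.png

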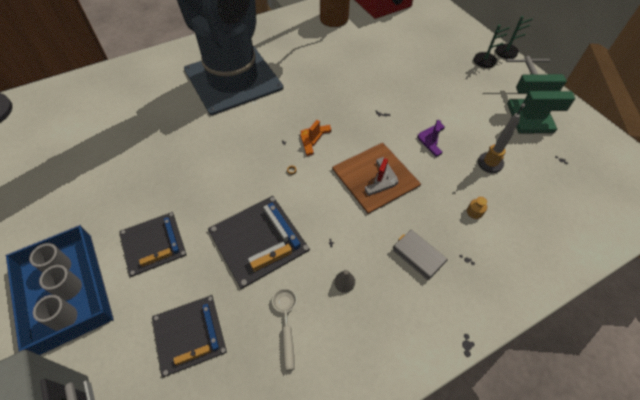

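Run:
```python
from h import *
im,d,K,p,R=load('top0')
sc=load('scene0')
for n,uv,z in [('mouldTL',(336,186),.01),('mouldTR',(390,181),.01),('mouldBR',(396,238),.01),('mouldBL',(338,240),.01),('restTL',(225,190),.012),('restTR',(280,189),.012),('restBR',(282,243),.012),('restBL',(226,244),.012),('grip',(253,206),.065),('cone',(326,150),.05),('ring',(313,258),0.005),('orange',(277,280),.0),('purple',(181,225),.0)]:
    print(n,np.round(onplane(K,p,R,uv,z)[0],3))
c=im[175:255,215:405]; a=cv2.resize(c,None,fx=4,fy=4,interpolation=cv2.INTER_CUBIC)
c=sc[0][135:295,200:430]; b=cv2.resize(c,None,fx=3.3,fy=3.3/2*1.0,interpolation=cv2.INTER_CUBIC)
b=cv2.resize(c,(400*1,278),interpolation=cv2.INTER_CUBIC)
out=np.zeros((600,760,3),np.uint8); out[:320]=a; out[320:598,:400]=b
h=cv2.cvtColor(im,cv2.COLOR_RGB2HSV)
cv2.imwrite('pics/crop1.png',out[:,:,::-1])
```

```text
mouldTL [ 0.606 -0.075  0.01 ]
mouldTR [ 0.623 -0.235  0.01 ]
mouldBR [ 0.455 -0.248  0.01 ]
mouldBL [ 0.447 -0.08   0.01 ]
restTL [0.591 0.251 0.012]
restTR [0.595 0.09  0.012]
restBR [0.437 0.081 0.012]
restBL [0.433 0.241 0.012]
grip [0.535 0.16  0.065]
cone [ 0.704 -0.043  0.05 ]
ring [ 0.396 -0.008  0.005]
orange [0.333 0.094 0.   ]
purple [0.488 0.376 0.   ]
```

View pics/crop1.png

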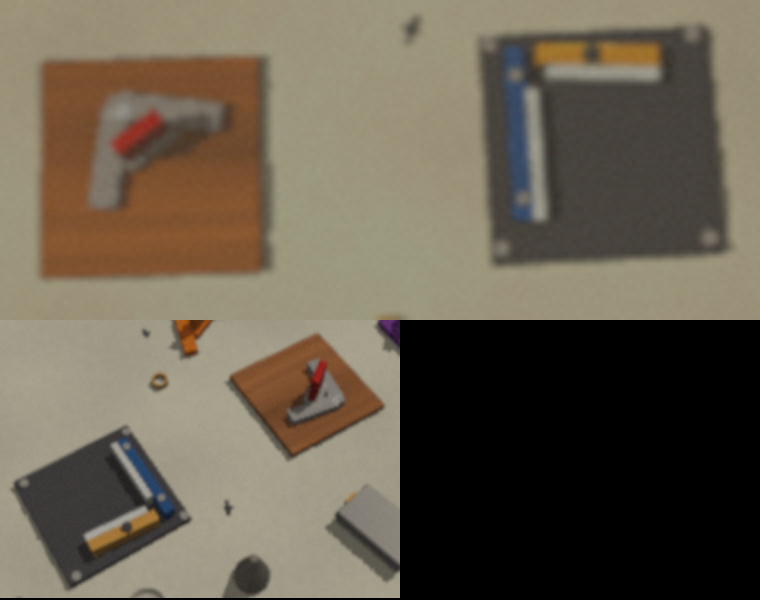

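Emit:
{"api": "jog_arm", "payload": {
  "plan": [
    [[0.3,0.5,1],0.9,0.6],
    [[0.6,0.9,1],0.9,0.6],
    [[0.7,1,0.7],0.9,0.6],
    [[0.7,1,0],0.9,0.6],
    [[0.7,1,0],0.9,0.6],
    [[0.7,1,0],0.9,0.6],
    [[0.7,1,0],0.9,0.6],
    [[0.7,1,0],0.9,0.6],
    [[0.7,1,0],0.9,0.6],
    [[0.7,1,0],0.9,0.6],
    [[0.7,1,0],0.9,0.6],
    [[0.7,1,0],0.9,0.6]
  ]
}}

```text
clock: 1.3
tool_pos: [0.4219, -0.306, 0.3261]
tool_rot: [-1.965, -2.451, 0.0]
contact_force: [0.7, -1.1, 0.6]
finger_gap: 0.0515
grasp_force: 0.0
```

Emit:
{"api": "jog_arm", "payload": {
  "plan": [
    [[0.7,1,0],0.9,0.6],
    [[0.7,1,0],0.9,0.6],
    [[0.7,1,0],0.9,0.6],
    [[0.7,1,0],0.9,0.6],
    [[0.7,1,0],0.6,0.6],
    [[0.5,0.5,0],0,0.6],
    [[0,0,0],0,0.6],
    [[0,0,0],0,0.6]
  ]
}}

```text
clock: 2.1
tool_pos: [0.5412, -0.1424, 0.3258]
tool_rot: [-1.179, -2.911, 0.001]
contact_force: [-0.6, 0.3, -0.7]
finger_gap: 0.0514
grasp_force: 0.0
```

Run:
```python
from h import *
im,d,ci=grab('wrist','w0'); print(np.round(ci['camera_matrix'],1).tolist(),ci['position'],ci['rotation'],[k for k in ci])
o=arm.get_obs(); print(o['tool_pos'],o['tool_rot'],o['joint_pos'],o['clock'],o['contact_force'])
```

```text
[[309.7, 0.0, 323.5], [0.0, 309.7, 199.0], [0.0, 0.0, 1.0]] [ 0.4933637  -0.09625642  0.45426731] [-0.25193325 -0.10617293  0.79593711] ['camera_matrix', 'position', 'rotation']
[ 0.54089139 -0.14310039  0.32588758] [-1.18130231e+00 -2.91006046e+00  1.33495479e-03] [ 0.59263678  0.38364049 -0.61248769  1.60306201  0.23090239  1.2292971
  0.73591333] 2.15 [ 0.54226146 -0.01270938  0.07015804]
```

View pics/w0.png

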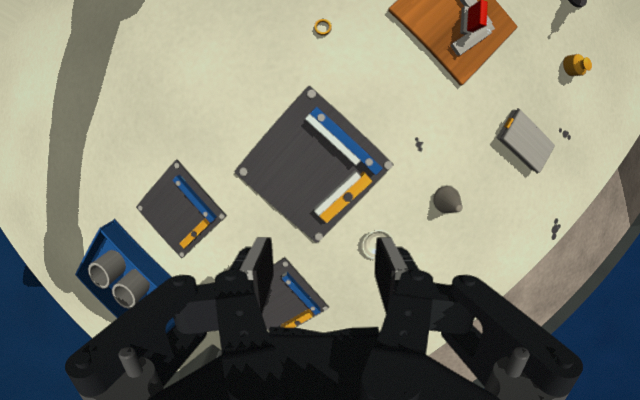

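```bash
cat > mould.py <<'E'
from h import *
import sys
tag=sys.argv[1]; box=[int(v) for v in sys.argv[2:6]]
im,d,K,p,R=load(tag)
h=cv2.cvtColor(im,cv2.COLOR_RGB2HSV); m=np.zeros(im.shape[:2],np.uint8); x0,y0,x1,y1=box
g=im.max(2); m[y0:y1,x0:x1]=((g<95)&(h[:,:,1]<70))[y0:y1,x0:x1]*255
m=cv2.morphologyEx(m,cv2.MORPH_OPEN,np.ones((3,3)))
cs,_=cv2.findContours(m,cv2.RETR_EXTERNAL,cv2.CHAIN_APPROX_NONE); c=max(cs,key=cv2.contourArea)[:,0]
P=onplane(K,p,R,c,.01,True)[:,:2]
r=cv2.minAreaRect((P*1000).astype(np.float32)); print('plate',r)
dd=d[c[:,1],c[:,0]]
th=np.radians(r[2]); th=(th+np.pi/4)%(np.pi/2)-np.pi/4; C=np.array(r[0])/1000; 
Q=np.array([[np.cos(th),np.sin(th)],[-np.sin(th),np.cos(th)]])
print('C',C,'th deg',np.degrees(th))
# colours in plate frame
vv,uu=np.mgrid[y0:y1,x0:x1]; uv=np.c_[uu.ravel(),vv.ravel()]; H=h[y0:y1,x0:x1].reshape(-1,3)
def loc(mask,z): return (onplane(K,p,R,uv[mask],z,True)[:,:2]-C)@Q.T*1000
ms={'white':(H[:,1]<50)&(H[:,2]>175),'blue':(H[:,0]>95)&(H[:,0]<125)&(H[:,1]>120),'brass':(H[:,0]>12)&(H[:,0]<26)&(H[:,1]>130)}
for n,k in ms.items():
    L=loc(k,.029 if n=='white' else .03); k2=(abs(L)<80).all(1); L=L[k2]
    if n!='white': print(n,cv2.minAreaRect(L.astype(np.float32)), np.percentile(L,[1,50,99],axis=0).round(1).tolist())
    else:
        for nm,s in (('fixedstrip',(L[:,1]>35)&(L[:,0]<15)&(L[:,0]>-60)),('swstrip',(L[:,0]>20)&(L[:,1]<30)&(L[:,1]>-55))):
            A=L[s]; print(nm,len(A),cv2.minAreaRect(A.astype(np.float32)),np.percentile(A,[1,50,99],axis=0).round(1).tolist())
E
python3 mould.py w0 225 75 405 250
python3 -c "
import cv2
i=cv2.imread('pics/w0.png')[80:245,230:400]
cv2.imwrite('pics/w0c.png',cv2.resize(i,None,fx=3.6,fy=3.6,interpolation=cv2.INTER_CUBIC))"
```

```text
plate ((534.6006469726562, -159.49874877929688), (167.22006225585938, 168.84832763671875), 3.33598256111145)
C [ 0.53460065 -0.15949875] th deg 3.335982561111452
fixedstrip 301 ((-19.741764068603516, 51.16815185546875), (68.29356384277344, 8.452144622802734), 0.06597789376974106) [[-53.6, 47.1], [-19.8, 51.1], [14.2, 55.2]]
swstrip 322 ((62.58989715576172, -6.52032470703125), (71.45965576171875, 35.80359649658203), 88.66962432861328) [[44.0, -41.4], [49.6, -6.7], [79.9, 29.3]]
blue ((8.067886352539062, 62.82536315917969), (14.239855766296387, 124.82339477539062), 89.26335144042969) [[-53.4, 55.4], [8.7, 63.0], [69.5, 69.4]]
brass ((62.72822189331055, 2.138294219970703), (91.94967651367188, 19.411136627197266), 88.99573516845703) [[53.9, -42.9], [62.7, -0.1], [72.9, 47.0]]
```

Emit:
{"api": "jog_arm", "payload": {
  "plan": [
    [[0,1,0],0,0.6],
    [[0,1,0],0,0.6],
    [[0,1,0],0,0.6],
    [[0,1,0],0,0.6],
    [[0,1,0],0,0.6],
    [[0,1,0],0,0.6],
    [[0,1,-0.5],0,0.6],
    [[0,1,-0.5],0,0.6],
    [[0,1,-0.5],0,0.6],
    [[0,1,-0.5],0,0.6],
    [[0,0,0],0,0.6],
    [[0,0,0],0,0.6]
  ]
}}

```text
clock: 3.35
tool_pos: [0.5413, 0.1567, 0.266]
tool_rot: [-1.181, -2.911, 0.002]
contact_force: [0.4, 0.3, 0.1]
finger_gap: 0.0514
grasp_force: 0.0
```

Run:
```python
from h import *
im,d,ci=grab('wrist','w1'); print(ci['position'],ci['rotation'])
o=arm.get_obs(); print(o['tool_pos'],o['tool_rot'],o['joint_pos'],o['clock'])
```

```text
[0.49345322 0.20298614 0.39439366] [-0.25300953 -0.10596198  0.79517426]
[0.54171276 0.15601673 0.26634391] [ 1.18281067e+00  2.91003234e+00 -1.70573418e-03] [ 0.07773251  0.4464814  -0.65990643  1.69023058  0.30122312  1.10907236
  0.12804419] 3.4
```

View pics/w1.png

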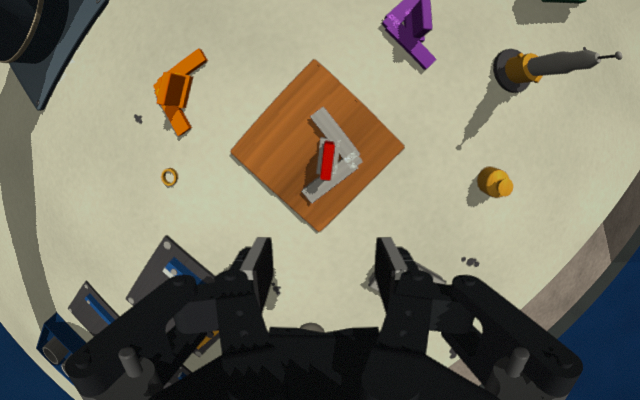

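```bash
cat > sq.py <<'E'
from h import *
im,d,K,p,R=load('w1')
h=cv2.cvtColor(im,cv2.COLOR_RGB2HSV).astype(int)
x0,y0,x1,y1=295,95,370,215
vv,uu=np.mgrid[y0:y1,x0:x1]; uv=np.c_[uu.ravel(),vv.ravel()]; H=h[y0:y1,x0:x1].reshape(-1,3)
red=((H[:,0]<6)|(H[:,0]>174))&(H[:,1]>180)&(H[:,2]>60)
print('red V hist',np.percentile(H[red][:,2],[5,25,50,75,95]),red.sum())
for t in (60,170,200):
    k=red&(H[:,2]>t); P=onplane(K,p,R,uv[k],.069,True)[:,:2]*1000; print('red',t,k.sum(),cv2.minAreaRect(P.astype(np.float32)))
g=(H[:,1]<60)&(H[:,2]>90); P=onplane(K,p,R,uv[g],.024,True)[:,:2]*1000; print('grey',g.sum())
hull=cv2.convexHull(P.astype(np.float32))[:,0]; ap=cv2.approxPolyDP(hull.reshape(-1,1,2),3,True)[:,0]
for a,b in zip(ap,np.roll(ap,-1,0)): print(a.round(1),b.round(1),'len',round(float(np.hypot(*(b-a))),1),'ang',round(float(np.degrees(np.arctan2(*(b-a)[::-1]))),1))
w=(h[:,:,0]>5)&(h[:,:,0]<20)&(h[:,:,1]>110); w[:, :225]=0; w[:,410:]=0;w[:55]=0;w[238:]=0
c=max(cv2.findContours(w.astype(np.uint8),cv2.RETR_EXTERNAL,cv2.CHAIN_APPROX_NONE)[0],key=cv2.contourArea)[:,0]
P=onplane(K,p,R,c,.012,True)[:,:2]*1000; print('rest',cv2.minAreaRect(P.astype(np.float32)))
cv2.imwrite('pics/w1c.png',cv2.resize(im[90:220,270:400,::-1],None,fx=4.5,fy=4.5,interpolation=cv2.INTER_CUBIC))
E
python3 sq.py
```

```text
red V hist [117.45 164.   177.   178.   181.  ] 390
red 60 390 ((529.45947265625, 172.65267944335938), (11.100494384765625, 40.73994445800781), 38.73090744018555)
red 170 272 ((530.3349609375, 172.3387451171875), (8.711287498474121, 36.64543914794922), 39.57502746582031)
red 200 0 ((0.0, 0.0), (0.0, 0.0), 0.0)
grey 2428
[554.9  92.6] [620.2 159.7] len 93.6 ang 45.8
[620.2 159.7] [511.9 259.7] len 147.5 ang 137.3
[511.9 259.7] [500.5 247.4] len 16.7 ang -132.6
[500.5 247.4] [484.  209.2] len 41.7 ang -113.4
[484.  209.2] [482.6 192.4] len 16.9 ang -94.7
[482.6 192.4] [554.9  92.6] len 123.2 ang -54.1
rest ((514.642822265625, 169.29400634765625), (157.57864379882812, 158.27212524414062), 2.3228118419647217)
```

View pics/w1c.png

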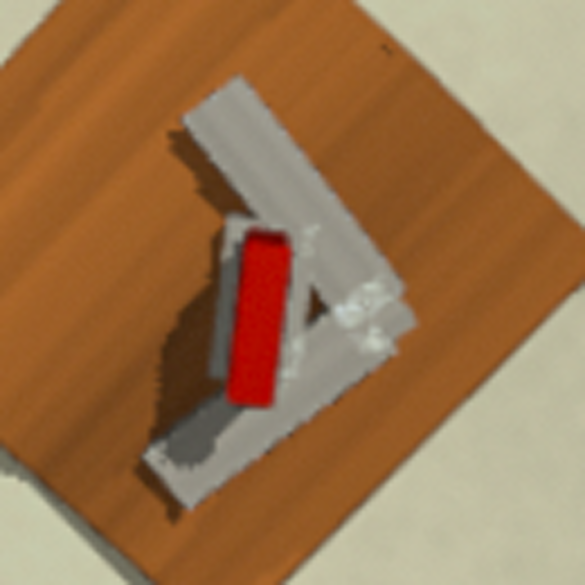

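Run:
```python
from h import *
im,d,K,p,R=load('w1')
def f(a): return np.array(a)/4.5+np.array([270,90])-.4
P=onplane(K,p,R,[f((238,75)),f((405,288)),f((190,508)),f((398,345)),f((260,318)),f((265,228)),f((250,408))],.024,True)[:,:2]*1000
print(P.round(1))
a=np.degrees(np.arctan2(*(P[1]-P[0])[::-1])),np.degrees(np.arctan2(*(P[3]-P[2])[::-1])); print(a)
th=np.radians((a[0]+a[1]-90)/2); c,s=np.cos(th),np.sin(th); Q=np.array([[c,s],[-s,c]])
L=P@Q.T; hx=(L[2,0]+L[3,0])/2; hy=(L[0,1]+L[1,1])/2; print('th',np.degrees(th),'origin',Q.T@np.array([hx-34,hy-34]))
G=onplane(K,p,R,[f((260,318))],.069,True)[:,:2]*1000; print('grip',G)
```

```text
[[483.8 210.2]
 [555.5 202.9]
 [559.  118.5]
 [565.6 190.9]
 [534.5 169.2]
 [518.  187. ]
 [550.3 150.1]]
(np.float64(-5.8490518810771555), np.float64(84.8244039147797))
th -5.5123239831487325 origin [529.75095258 171.39433757]
grip [[529.47820455 173.26854635]]
```

Emit:
{"api": "jog_arm", "payload": {
  "plan": [
    [[-0.2,0.25,-0.6],-0.4,0.6],
    [[-0.2,0.28,-1],-0.39,0.6],
    [[0,0,-1],0,0.6],
    [[0,0,-1],0,0.6],
    [[0,0,-1],0,0.6],
    [[0,0,-1],0,0.6],
    [[0,0,-0.8],0,0.6],
    [[0,0,-0.6],0,0.6],
    [[0,0,-0.3],0,0.6],
    [[0,0,0],0,0.6],
    [[0,0,0],0,0.6]
  ]
}}

```text
clock: 4.5
tool_pos: [0.5302, 0.1731, 0.0481]
tool_rot: [1.34, 2.84, 0.001]
contact_force: [-0.2, 0.8, -0.2]
finger_gap: 0.0511
grasp_force: 0.0
```

Run:
```python
from h import *
im,d,ci=grab('wrist','w2')
o=arm.get_obs(); print(o['tool_pos'],o['tool_rot'],o['joint_pos'],o['clock'],o['contact_force'])
cv2.imwrite('pics/w2c.png',cv2.resize(im[130:330,220:420,::-1],None,fx=2.5,fy=2.5,interpolation=cv2.INTER_CUBIC))
```

```text
[0.53027212 0.1733336  0.04837381] [1.33984066e+00 2.84010901e+00 1.51339398e-03] [-0.0885638   0.68833065 -0.4820821   1.94506394  0.52289801  0.63180505
 -0.21831268] 4.55 [-0.0560437  -0.779244    0.20198771]
```

View pics/w2c.png

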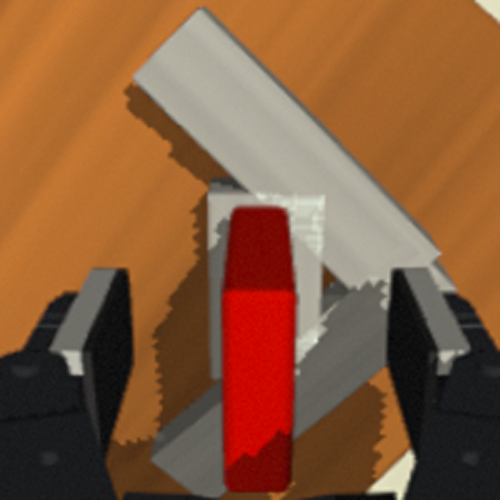

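Emit:
{"api": "jog_arm", "payload": {
  "grip_force": 90,
  "plan": [
    [[0,0,-0.12],0,0.4],
    [[0,0,0],0,0.2],
    [[0,0,0],0,0],
    [[0,0,0],0,0],
    [[0,0,0],0,0],
    [[0,0,0],0,0],
    [[0,0,0],0,0],
    [[0,0,0],0,0]
  ]
}}

```text
clock: 5.35
tool_pos: [0.5297, 0.1736, 0.0441]
tool_rot: [1.339, 2.841, 0.0]
contact_force: [-0.9, -0.8, 5.7]
finger_gap: 0.011
grasp_force: 88.4
```

Emit:
{"api": "jog_arm", "payload": {
  "plan": [
    [[0,0,0.3],0,0],
    [[0,0,0.7],0.06,0],
    [[0,0,1],0.2,0],
    [[0,0,0.5],0.2,0],
    [[0,0,0],0.2,0],
    [[0,0,0],0.2,0],
    [[0,0,0],0.2,0]
  ]
}}

```text
clock: 6.05
tool_pos: [0.5288, 0.1731, 0.1176]
tool_rot: [-1.122, -2.933, 0.002]
contact_force: [0.2, 0.0, -4.4]
finger_gap: 0.0109
grasp_force: 88.1
```

Run:
```python
from h import *
im,d,K,p,R=load('w0')
h=cv2.cvtColor(im,cv2.COLOR_RGB2HSV).astype(int)
x0,y0,x1,y1=225,75,405,250
m=((im.max(2)<95)&(h[:,:,1]<70)).astype(np.uint8)
k=np.zeros_like(m);k[y0:y1,x0:x1]=m[y0:y1,x0:x1];m=cv2.morphologyEx(k,cv2.MORPH_CLOSE,np.ones((9,9)));m=cv2.morphologyEx(m,cv2.MORPH_OPEN,np.ones((3,3)))
c=max(cv2.findContours(m,cv2.RETR_EXTERNAL,cv2.CHAIN_APPROX_NONE)[0],key=cv2.contourArea)[:,0]
P=onplane(K,p,R,c,.01,True)[:,:2]*1000
C=np.array([534.6,-159.5]);th=np.radians(3.3);Q=np.array([[np.cos(th),np.sin(th)],[-np.sin(th),np.cos(th)]]);L=(P-C)@Q.T
def fit(A):
    vx,vy,a,b=cv2.fitLine(A.astype(np.float32),cv2.DIST_HUBER,0,.01,.01).ravel(); return np.degrees(np.arctan2(vy,vx)).round(2),a.round(1),b.round(1),len(A)
for n,s in (('x-',(L[:,0]<-78)&(abs(L[:,1])<70)),('x+',(L[:,0]>78)&(abs(L[:,1])<70)),('y-',(L[:,1]<-78)&(abs(L[:,0])<70)),('y+',(L[:,1]>78)&(abs(L[:,0])<70))): print(n,fit(L[s]) if s.sum()>9 else s.sum())
vv,uu=np.mgrid[y0:y1,x0:x1]; uv=np.c_[uu.ravel(),vv.ravel()]; H=h[y0:y1,x0:x1].reshape(-1,3)
def edges(k,z,ax,lo,hi,clo,chi):
    L=(onplane(K,p,R,uv[k],z,True)[:,:2]*1000-C)@Q.T; o=1-ax
    s=(L[:,o]>clo)&(L[:,o]<chi); L=L[s]; A=[];B=[]
    for t in np.arange(lo,hi,2.5):
        g=L[(L[:,ax]>=t)&(L[:,ax]<t+2.5)]
        if len(g)>2: A.append((t+1.25,np.percentile(g[:,o],5)));B.append((t+1.25,np.percentile(g[:,o],95)))
    return fit(np.array(A)),fit(np.array(B))
blue=(H[:,0]>95)&(H[:,0]<125)&(H[:,1]>120); brass=(H[:,0]>12)&(H[:,0]<26)&(H[:,1]>130); wh=(H[:,1]<60)&(H[:,2]>150)
print('blue',edges(blue,.03,0,-50,65,45,80)); print('fstrip',edges(wh,.029,0,-50,30,35,58))
print('brass',edges(brass,.03,1,-38,38,40,85)); print('sstrip',edges(wh,.029,1,-40,28,25,60))
```

```text
x- (np.float32(-89.72), np.float32(-82.8), np.float32(-10.8), 74)
x+ (np.float32(89.89), np.float32(82.9), np.float32(-16.4), 79)
y- (np.float32(0.06), np.float32(-0.9), np.float32(-83.4), 73)
y+ (np.float32(0.11), np.float32(-2.1), np.float32(83.8), 73)
blue ((np.float32(-0.85), np.float32(6.2), np.float32(57.3), 45), (np.float32(0.16), np.float32(-1.0), np.float32(68.5), 45))
fstrip ((np.float32(-0.07), np.float32(-15.2), np.float32(47.4), 32), (np.float32(0.0), np.float32(-10.0), np.float32(54.8), 32))
brass ((np.float32(3.4), np.float32(-3.5), np.float32(56.1), 30), (np.float32(3.92), np.float32(0.4), np.float32(69.7), 30))
sstrip ((np.float32(3.69), np.float32(-1.5), np.float32(45.5), 28), (np.float32(3.72), np.float32(2.2), np.float32(53.7), 28))
```

Emit:
{"api": "jog_arm", "payload": {
  "plan": [
    [[0,-0.5,0],0.03,0],
    [[0,-1,0],0,0],
    [[0,-1,0],0,0],
    [[0.1,-1,0],0,0],
    [[0.09,-1,0],0,0],
    [[0,-1,0],0,0],
    [[0,-1,0],0,0],
    [[0,-1,0],0,0],
    [[0,-1,0],0,0],
    [[0,-1,0],0,0],
    [[0,-1,0],0,0],
    [[0,-0.55,0],0,0]
  ]
}}

```text
clock: 7.25
tool_pos: [0.5336, -0.1621, 0.1175]
tool_rot: [-1.124, -2.932, 0.003]
contact_force: [0.3, 0.4, -3.7]
finger_gap: 0.0111
grasp_force: 87.9
```

Emit:
{"api": "jog_arm", "payload": {
  "plan": [
    [[0,0,-0.4],0,0],
    [[0,0,-0.6],0,0],
    [[0,0,-0.6],0,0],
    [[0,0,-0.2],0,0],
    [[0,0,0],0,0],
    [[0,0,0],0,0]
  ]
}}

```text
clock: 7.85
tool_pos: [0.5353, -0.1576, 0.0649]
tool_rot: [-1.118, -2.936, -0.0]
contact_force: [-0.5, -0.0, -3.8]
finger_gap: 0.0113
grasp_force: 88.0
```

Run:
```python
from h import *
im,d,ci=grab('wrist','w3')
o=arm.get_obs(); print(o['tool_pos'],o['tool_rot'],2*np.degrees(np.arctan2(o['tool_rot'][1],o['tool_rot'][0]))%180-90,o['clock'],o['contact_force'],o['torque'])
cv2.imwrite('pics/w3c.png',cv2.resize(im[60:340,130:530,::-1],None,fx=1.9,fy=1.9,interpolation=cv2.INTER_CUBIC))
```

```text
[ 0.53552713 -0.15768753  0.06520985] [1.11836906e+00 2.93508547e+00 3.58998684e-04] 48.28285840166288 7.9 [ 0.30917765  0.06913541 -3.13170552] [-0.0226117  -0.03624929  0.00049197]
```

View pics/w3c.png

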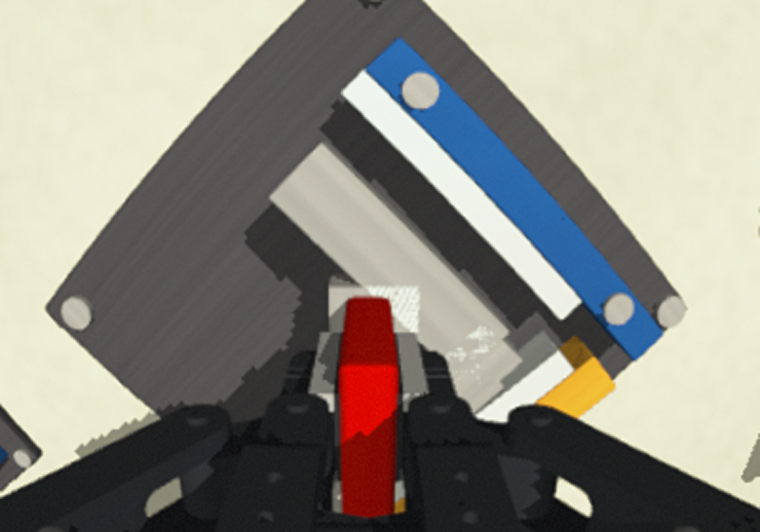

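Emit:
{"api": "jog_arm", "payload": {
  "plan": [
    [[0,0,-0.4],0,0],
    [[0,0,-0.2],0,0],
    [[0,0,0],0.01,0],
    [[-0.01,0.1,0],0,0],
    [[0,0.1,0],0,0],
    [[0,0.05,0],0,0],
    [[0,0,0],0,0],
    [[0,0,0],0,0]
  ]
}}

```text
clock: 8.7
tool_pos: [0.5349, -0.1504, 0.0468]
tool_rot: [1.117, 2.936, -0.0]
contact_force: [0.5, -0.4, -3.2]
finger_gap: 0.0109
grasp_force: 88.1
```

```bash
cat > st.py <<'E'
from h import *
o=arm.get_obs(); r=o['tool_rot']; t=np.radians(3.38);Q=np.array([[np.cos(t),np.sin(t)],[-np.sin(t),np.cos(t)]])
q=(o['tool_pos'][:2]-[.5346,-.1595])@Q.T*1000
print('t',o['clock'],'plate xy',q.round(2),'z',round(o['tool_pos'][2],4),'yaw',round(2*np.degrees(np.arctan2(r[1],r[0]))%180-90-45,2),'Fpl',(Q@o['contact_force'][:2]).round(1),'Fz',o['contact_force'][2].round(1),'M',o['torque'].round(2))
E
python3 st.py
python3 - <<'E'
from h import *
im,d,ci=grab('wrist','w4')
K,p,R=ci['camera_matrix'],ci['position'],ci['rotation']
h=cv2.cvtColor(im,cv2.COLOR_RGB2HSV).astype(int)
cv2.imwrite('pics/w4c.png',cv2.resize(im[60:340,130:530,::-1],None,fx=1.9,fy=1.9,interpolation=cv2.INTER_CUBIC))
E
```

```text
t 8.7 plate xy [0.88 9.04] z 0.0468 yaw 3.35 Fpl [ 0.4 -0.4] Fz -3.2 M [-0.02  0.02 -0.  ]
```

View pics/w4c.png

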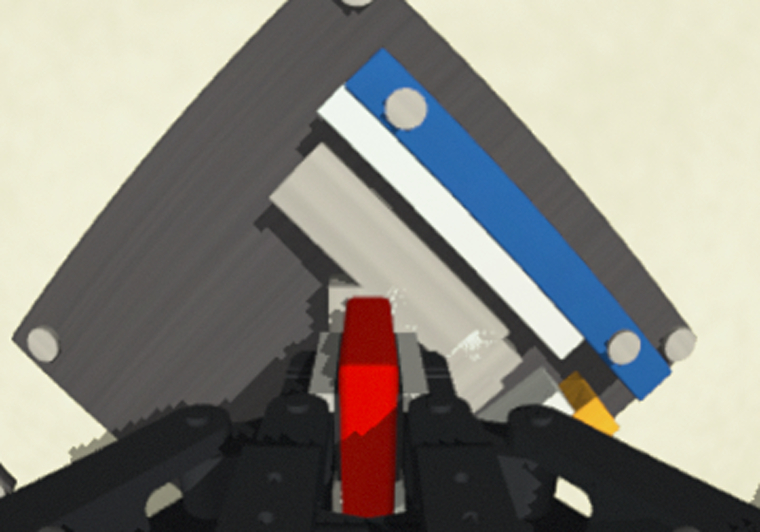

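Emit:
{"api": "jog_arm", "payload": {
  "plan": [
    [[0,0.03,0],0,0],
    [[0,0.03,0],0,0],
    [[0,0.02,0],0,0],
    [[0,0,0],0,0],
    [[0,0,0],0,0]
  ]
}}

```text
clock: 9.25
tool_pos: [0.5349, -0.148, 0.0467]
tool_rot: [-1.117, -2.936, 0.0]
contact_force: [0.6, 0.4, -3.0]
finger_gap: 0.0115
grasp_force: 88.1
```

Emit:
{"api": "jog_arm", "payload": {
  "plan": [
    [[0,0.02,0],0,0],
    [[0,0,0],0,0],
    [[0,0,0],0,0]
  ]
}}

```text
clock: 9.55
tool_pos: [0.5349, -0.1474, 0.0467]
tool_rot: [1.117, 2.936, 0.0]
contact_force: [0.3, -0.1, -3.9]
finger_gap: 0.0108
grasp_force: 88.1
```

Emit:
{"api": "jog_arm", "payload": {
  "plan": [
    [[0,0.02,0],0,0],
    [[0,0,0],0,0],
    [[0,0,0],0,0]
  ]
}}

```text
clock: 9.85
tool_pos: [0.5348, -0.1468, 0.0467]
tool_rot: [-1.117, -2.936, 0.0]
contact_force: [0.3, -1.2, -4.8]
finger_gap: 0.0106
grasp_force: 88.1
```

```bash
python3 st.py
```

```text
t 9.85 plate xy [ 0.99 12.68] z 0.0467 yaw 3.34 Fpl [ 0.2 -1.3] Fz -4.8 M [-0.05  0.09 -0.03]
```

Emit:
{"api": "jog_arm", "payload": {
  "plan": [
    [[0,0.01,0],0,0],
    [[0,0,0],0,0],
    [[0,0,0],0,0]
  ]
}}

```text
clock: 10.15
tool_pos: [0.5349, -0.1465, 0.0467]
tool_rot: [1.117, 2.936, 0.0]
contact_force: [-0.6, 0.3, -4.1]
finger_gap: 0.0109
grasp_force: 88.1
```

```bash
python3 st.py
```

```text
t 10.15 plate xy [ 1.05 12.96] z 0.0467 yaw 3.34 Fpl [-0.6  0.3] Fz -4.1 M [-0.02  0.03 -0.03]
```

Emit:
{"api": "jog_arm", "payload": {
  "plan": [
    [[0,0.01,0],0,0],
    [[0,0,0],0,0],
    [[0,0,0],0,0]
  ]
}}

```text
clock: 10.45
tool_pos: [0.5349, -0.1462, 0.0467]
tool_rot: [1.117, 2.936, -0.0]
contact_force: [1.1, -0.1, -3.3]
finger_gap: 0.011
grasp_force: 88.1
```

```bash
python3 st.py
```

```text
t 10.45 plate xy [ 1.05 13.27] z 0.0467 yaw 3.34 Fpl [ 1.1 -0.1] Fz -3.3 M [-0.03  0.02  0.01]
```

Not in contact yet; continue in 0.6 mm steps.

Emit:
{"api": "jog_arm", "payload": {
  "plan": [
    [[0,0.02,0],0,0],
    [[0,0,0],0,0],
    [[0,0,0],0,0]
  ]
}}

```text
clock: 10.75
tool_pos: [0.5349, -0.1456, 0.0467]
tool_rot: [-1.117, -2.936, -0.0]
contact_force: [0.6, 0.2, -3.1]
finger_gap: 0.0111
grasp_force: 88.1
```

Emit:
{"api": "jog_arm", "payload": {
  "plan": [
    [[0,0.015,0],0,0],
    [[0,0,0],0,0],
    [[0,0,0],0,0]
  ]
}}

```text
clock: 11.05
tool_pos: [0.5349, -0.1453, 0.0467]
tool_rot: [1.117, 2.936, -0.0]
contact_force: [0.1, -0.7, -3.6]
finger_gap: 0.011
grasp_force: 88.0
```

```bash
python3 st.py
```

```text
t 11.05 plate xy [ 1.11 14.19] z 0.0467 yaw 3.33 Fpl [ 0.1 -0.7] Fz -3.6 M [-0.15  0.02  0.05]
```

Emit:
{"api": "jog_arm", "payload": {
  "plan": [
    [[0,0.01,0],0,0],
    [[0,0,0],0,0],
    [[0,0,0],0,0]
  ]
}}

```text
clock: 11.35
tool_pos: [0.5349, -0.1452, 0.0467]
tool_rot: [1.117, 2.936, -0.001]
contact_force: [0.9, -2.3, -2.5]
finger_gap: 0.011
grasp_force: 88.0
```

```bash
python3 st.py
```

```text
t 11.35 plate xy [ 1.15 14.28] z 0.0467 yaw 3.33 Fpl [ 0.8 -2.4] Fz -2.5 M [-0.52 -0.02  0.11]
```

Emit:
{"api": "jog_arm", "payload": {
  "plan": [
    [[0,0.01,0],0,0],
    [[0,0,0],0,0],
    [[0,0,0],0,0]
  ]
}}

```text
clock: 11.65
tool_pos: [0.5349, -0.145, 0.0467]
tool_rot: [1.118, 2.936, -0.001]
contact_force: [1.1, -4.7, -3.1]
finger_gap: 0.0108
grasp_force: 88.1
```

```bash
python3 st.py
```

```text
t 11.65 plate xy [ 1.14 14.43] z 0.0467 yaw 3.32 Fpl [ 0.8 -4.8] Fz -3.1 M [-1.06 -0.06  0.14]
```

Emit:
{"api": "jog_arm", "payload": {
  "plan": [
    [[0,0,0],0.02,0],
    [[0,0,0],0,0],
    [[0,0,0],0,0]
  ]
}}

```text
clock: 11.95
tool_pos: [0.5349, -0.145, 0.0468]
tool_rot: [1.114, 2.937, -0.001]
contact_force: [0.1, -4.4, -2.8]
finger_gap: 0.0111
grasp_force: 88.1
```

```bash
python3 st.py
```

```text
t 11.95 plate xy [ 1.19 14.43] z 0.0468 yaw 3.47 Fpl [-0.1 -4.4] Fz -2.8 M [-1.19 -0.08  0.07]
```

Emit:
{"api": "jog_arm", "payload": {
  "plan": [
    [[0,0,0],0.02,0],
    [[0,0,0],0,0],
    [[0,0,0],0,0]
  ]
}}

```text
clock: 12.25
tool_pos: [0.535, -0.145, 0.0467]
tool_rot: [1.11, 2.939, -0.001]
contact_force: [1.6, -5.2, -3.7]
finger_gap: 0.011
grasp_force: 88.1
```

```bash
python3 st.py
```

```text
t 12.25 plate xy [ 1.22 14.45] z 0.0467 yaw 3.62 Fpl [ 1.3 -5.3] Fz -3.7 M [-1.13 -0.16 -0.07]
```

Emit:
{"api": "jog_arm", "payload": {
  "plan": [
    [[0,-0.02,0],-0.02,0],
    [[0.05,0.003,0],0,0],
    [[0.05,0.003,0],0,0],
    [[0.05,0.003,0],0,0],
    [[0,0,0],0,0],
    [[0,0,0],0,0]
  ]
}}

```text
clock: 12.85
tool_pos: [0.5394, -0.1448, 0.0466]
tool_rot: [-1.113, -2.938, -0.0]
contact_force: [-0.5, -3.2, -5.9]
finger_gap: 0.0112
grasp_force: 87.8
```

```bash
python3 st.py
```

```text
t 12.85 plate xy [ 5.64 14.41] z 0.0466 yaw 3.5 Fpl [-0.7 -3.1] Fz -5.9 M [-0.75  0.28  0.08]
```

Emit:
{"api": "jog_arm", "payload": {
  "plan": [
    [[0.04,0.002,0],0,0],
    [[0,0,0],0,0],
    [[0,0,0],0,0]
  ]
}}

```text
clock: 13.15
tool_pos: [0.5407, -0.1448, 0.0467]
tool_rot: [1.113, 2.938, 0.0]
contact_force: [-1.3, -2.5, -4.3]
finger_gap: 0.0111
grasp_force: 87.9
```

```bash
python3 st.py
```

```text
t 13.15 plate xy [ 6.96 14.36] z 0.0467 yaw 3.5 Fpl [-1.4 -2.4] Fz -4.3 M [-0.72  0.2   0.07]
```

Emit:
{"api": "jog_arm", "payload": {
  "plan": [
    [[0.03,0.002,0],0,0],
    [[0,0,0],0,0],
    [[0,0,0],0,0]
  ]
}}

```text
clock: 13.45
tool_pos: [0.5413, -0.1447, 0.0467]
tool_rot: [-1.113, -2.938, 0.0]
contact_force: [-1.7, -3.5, -4.4]
finger_gap: 0.0107
grasp_force: 88.1
```

```bash
python3 st.py
```

```text
t 13.45 plate xy [ 7.57 14.36] z 0.0467 yaw 3.5 Fpl [-1.9 -3.4] Fz -4.4 M [-0.57  0.53 -0.01]
```

Emit:
{"api": "jog_arm", "payload": {
  "plan": [
    [[0.02,0.001,0],0,0],
    [[0.02,0.001,0],0,0],
    [[0,0,0],0,0]
  ]
}}

```text
clock: 13.75
tool_pos: [0.5424, -0.1448, 0.0466]
tool_rot: [-1.114, -2.937, 0.0]
contact_force: [-4.1, -2.2, -2.3]
finger_gap: 0.011
grasp_force: 88.3
```

```bash
python3 st.py
```

```text
t 13.75 plate xy [ 8.68 14.17] z 0.0466 yaw 3.47 Fpl [-4.2 -1.9] Fz -2.3 M [-0.6   0.88 -0.23]
```

Emit:
{"api": "jog_arm", "payload": {
  "plan": [
    [[0.02,0.001,0],0,0],
    [[0.01,0,0],0,0],
    [[0,0,0],0,0]
  ]
}}

```text
clock: 14.05
tool_pos: [0.5435, -0.1448, 0.0466]
tool_rot: [-1.113, -2.937, 0.0]
contact_force: [-3.2, -3.2, -3.9]
finger_gap: 0.0111
grasp_force: 88.2
```

```bash
python3 st.py
```

```text
t 14.05 plate xy [ 9.73 14.17] z 0.0466 yaw 3.49 Fpl [-3.4 -3.1] Fz -3.9 M [-0.69  0.88 -0.3 ]
```

Emit:
{"api": "jog_arm", "payload": {
  "plan": [
    [[0.015,0.001,0],0,0],
    [[0,0,0],0,0],
    [[0,0,0],0,0]
  ]
}}

```text
clock: 14.35
tool_pos: [0.5439, -0.1447, 0.0466]
tool_rot: [-1.113, -2.938, 0.0]
contact_force: [-3.7, -3.2, -4.6]
finger_gap: 0.0111
grasp_force: 88.2
```

```bash
python3 st.py
```

```text
t 14.35 plate xy [10.19 14.21] z 0.0466 yaw 3.5 Fpl [-3.9 -3. ] Fz -4.6 M [-0.73  0.87 -0.24]
```

Emit:
{"api": "jog_arm", "payload": {
  "plan": [
    [[0.01,0.001,0],0,0],
    [[0,0,0],0,0],
    [[0,0,0],0,0]
  ]
}}

```text
clock: 14.65
tool_pos: [0.5441, -0.1447, 0.0466]
tool_rot: [-1.113, -2.937, 0.0]
contact_force: [-4.1, -2.4, -4.6]
finger_gap: 0.011
grasp_force: 88.2
```

```bash
python3 st.py
```

```text
t 14.65 plate xy [10.39 14.17] z 0.0466 yaw 3.49 Fpl [-4.2 -2.1] Fz -4.6 M [-0.75  0.98 -0.25]
```

Emit:
{"api": "jog_arm", "payload": {
  "plan": [
    [[0.01,0.001,0],0,0],
    [[0,0,0],0,0],
    [[0,0,0],0,0]
  ]
}}

```text
clock: 14.95
tool_pos: [0.5441, -0.1447, 0.0466]
tool_rot: [-1.113, -2.937, 0.001]
contact_force: [-5.2, -2.4, -3.3]
finger_gap: 0.0107
grasp_force: 88.2
```

```bash
python3 st.py
```

```text
t 14.95 plate xy [10.4  14.17] z 0.0466 yaw 3.49 Fpl [-5.3 -2.1] Fz -3.3 M [-0.81  1.14 -0.26]
```

Emit:
{"api": "jog_arm", "payload": {
  "plan": [
    [[0.01,0.005,0],0,0],
    [[0,0,0],0,0],
    [[0,0,0],0,0]
  ]
}}

```text
clock: 15.25
tool_pos: [0.5442, -0.1447, 0.0466]
tool_rot: [-1.113, -2.937, 0.001]
contact_force: [-6.1, -2.6, -3.0]
finger_gap: 0.011
grasp_force: 88.3
```

```bash
python3 st.py
```

```text
t 15.25 plate xy [10.48 14.19] z 0.0466 yaw 3.49 Fpl [-6.3 -2.2] Fz -3.0 M [-0.82  1.35 -0.26]
```

Emit:
{"api": "jog_arm", "payload": {
  "plan": [
    [[0.01,0.01,0],0,0],
    [[0,0,0],0,0],
    [[0,0,0],0,0]
  ]
}}

```text
clock: 15.55
tool_pos: [0.5442, -0.1447, 0.0466]
tool_rot: [-1.113, -2.936, 0.002]
contact_force: [-6.1, -4.5, -1.7]
finger_gap: 0.0113
grasp_force: 88.4
```

```bash
python3 st.py
```

```text
t 15.55 plate xy [10.48 14.22] z 0.0466 yaw 3.48 Fpl [-6.3 -4.1] Fz -1.7 M [-1.02  1.5  -0.17]
```

Emit:
{"api": "jog_arm", "payload": {
  "plan": [
    [[0.01,0.01,0],0,0],
    [[0.005,0.005,0],0,0],
    [[0,0,0],0,0],
    [[0,0,0],0,0]
  ]
}}

```text
clock: 15.95
tool_pos: [0.5443, -0.1446, 0.0465]
tool_rot: [-1.113, -2.936, 0.003]
contact_force: [-8.2, -5.5, -1.6]
finger_gap: 0.0111
grasp_force: 88.6
```

```bash
python3 st.py
```

```text
t 15.95 plate xy [10.54 14.3 ] z 0.0465 yaw 3.47 Fpl [-8.5 -5. ] Fz -1.6 M [-1.19  1.74 -0.13]
```

Emit:
{"api": "jog_arm", "payload": {
  "plan": [
    [[0.01,0.005,0],0,0],
    [[0,0,0],0,0],
    [[0,0,0],0,0],
    [[0,0,0],0,0]
  ]
}}

```text
clock: 16.35
tool_pos: [0.5443, -0.1446, 0.0465]
tool_rot: [-1.113, -2.935, 0.004]
contact_force: [-8.9, -5.3, -0.2]
finger_gap: 0.0106
grasp_force: 88.7
```

```bash
python3 st.py
python3 - <<'E'
from h import *
im,d,ci=grab('top','t5'); grab('scene','s5')
im2=load('s5')[0]
a=cv2.resize(im2[185:295,200:320,::-1],(600,550),interpolation=cv2.INTER_CUBIC)
cv2.imwrite('pics/v5.png',a)
w=grab('wrist','w5')[0]
E
```

```text
t 16.35 plate xy [10.58 14.34] z 0.0465 yaw 3.46 Fpl [-9.2 -4.8] Fz -0.2 M [-1.28  1.98 -0.19]
```

Emit:
{"api": "jog_arm", "payload": {
  "plan": [
    [[0,0.01,0],0,0],
    [[0,0,0],0,0],
    [[0,0,0],0,0],
    [[0,0,0],0,0]
  ]
}}

```text
clock: 16.9
tool_pos: [0.5443, -0.1446, 0.0465]
tool_rot: [-1.114, -2.935, 0.005]
contact_force: [-8.4, -6.8, 0.8]
finger_gap: 0.0109
grasp_force: 88.6
```

```bash
python3 st.py
python3 - <<'E'
from h import *
# brass/swivel strip angle vs fixed strip, in the scene picture
im,d,K,p,R=load('s5'); h=cv2.cvtColor(im,cv2.COLOR_RGB2HSV).astype(int)
t=np.radians(3.38);Q=np.array([[np.cos(t),np.sin(t)],[-np.sin(t),np.cos(t)]]);C=np.array([534.6,-159.5])
vv,uu=np.mgrid[185:295,200:320]; uv=np.c_[uu.ravel(),vv.ravel()]; H=h[185:295,200:320].reshape(-1,3)
k=(H[:,0]>12)&(H[:,0]<28)&(H[:,1]>130)
for nm in ('scene0','s5'):
    im,d,K,p,R=load(nm); h=cv2.cvtColor(im,cv2.COLOR_RGB2HSV).astype(int); H=h[185:295,200:320].reshape(-1,3)
    for c,k in (('brass',(H[:,0]>12)&(H[:,0]<28)&(H[:,1]>130)),('blue',(H[:,0]>95)&(H[:,0]<125)&(H[:,1]>110))):
        L=(onplane(K,p,R,uv[k],.03)[:,:2]*1000-C)@Q.T
        print(nm,c,k.sum(),cv2.minAreaRect(L.astype(np.float32)),cv2.fitLine(L.astype(np.float32),cv2.DIST_HUBER,0,.01,.01).ravel())
E
```

```text
t 16.9 plate xy [10.55 14.31] z 0.0465 yaw 3.44 Fpl [-8.7 -6.3] Fz 0.8 M [-1.47  1.9  -0.15]
scene0 brass 367 ((67.8296127319336, 2.1641693115234375), (92.16641998291016, 23.11880874633789), 88.26414489746094) [5.073974e-02 9.987119e-01 6.827036e+01 1.157082e+00]
scene0 blue 235 ((12.337005615234375, 61.95045852661133), (16.528493881225586, 132.25852966308594), 89.3576889038086) [ 9.9911737e-01 -4.2006068e-02  1.8080042e+01  6.3362419e+01]
s5 brass 362 ((67.40605926513672, 2.1848373413085938), (22.752639770507812, 92.28380584716797), 0.8199337720870972) [ 9.115496e-04 -9.999996e-01  6.835807e+01  8.918833e-01]
s5 blue 137 ((14.200332641601562, 59.64247512817383), (126.51387023925781, 20.76614761352539), 4.989320755004883) [ 9.9921989e-01 -3.9491914e-02  4.4388000e+01  6.2396656e+01]
```

View pics/v5.png

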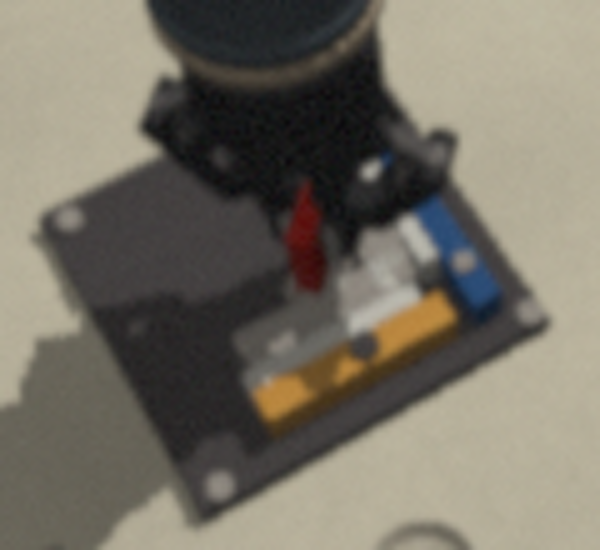

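Emit:
{"api": "jog_arm", "payload": {
  "plan": [
    [[0.01,0.01,0],0.003,0],
    [[0,0,0],0,0],
    [[0,0,0],0,0],
    [[0,0,0],0,0],
    [[0,0,0],0,0],
    [[0,0,0],0,0],
    [[0,0,0],0,0],
    [[0,0,0],0,0]
  ]
}}

```text
clock: 17.7
tool_pos: [0.5443, -0.1445, 0.0465]
tool_rot: [-1.113, -2.935, 0.005]
contact_force: [-9.4, -7.7, 0.2]
finger_gap: 0.0109
grasp_force: 88.8
```

```bash
python3 st.py
```

```text
t 17.7 plate xy [10.59 14.38] z 0.0465 yaw 3.46 Fpl [-9.8 -7.2] Fz 0.2 M [-1.58  2.06 -0.17]
```

Emit:
{"api": "jog_arm", "payload": {
  "plan": [
    [[0,0,0],0,0],
    [[0,0,0],0,0],
    [[0,0,0],0,0],
    [[0,0,0],0,0],
    [[0,0,0],0,0],
    [[0,0,0],0,0],
    [[0,0,0],0,0],
    [[0,0,0],0,0]
  ]
}}

```text
clock: 18.5
tool_pos: [0.5443, -0.1446, 0.0465]
tool_rot: [-1.113, -2.935, 0.005]
contact_force: [-8.9, -6.6, 1.0]
finger_gap: 0.0107
grasp_force: 88.8
```

```bash
python3 st.py
```

```text
t 18.5 plate xy [10.59 14.34] z 0.0465 yaw 3.46 Fpl [-9.3 -6.1] Fz 1.0 M [-1.64  2.1  -0.13]
```

Emit:
{"api": "jog_arm", "payload": {
  "plan": [
    [[-0.02,-0.02,0],0,0],
    [[-0.04,-0.04,0],0,0],
    [[-0.1,-0.1,0],0,0],
    [[-0.15,-0.15,0],0,0],
    [[-0.12,-0.12,0],0,0],
    [[0,0,0.2],0,0],
    [[0,0,0.6],0,0],
    [[0,0,0.8],0,0],
    [[0,0,0.8],0,0],
    [[0,0.3,0.1],0,0],
    [[-0.1,0.8,0],0,0],
    [[-0.1,1,0],0,0]
  ]
}}

```text
clock: 19.7
tool_pos: [0.5271, -0.0927, 0.1214]
tool_rot: [1.116, 2.936, -0.0]
contact_force: [0.3, 1.3, -3.7]
finger_gap: 0.0111
grasp_force: 88.4
```

Emit:
{"api": "jog_arm", "payload": {
  "plan": [
    [[-0.1,1,0],0,0],
    [[-0.1,1,0],0,0],
    [[-0.1,1,0],0,0],
    [[-0.1,1,0],0,0],
    [[0,1,0],0,0],
    [[0,1,0],0,0],
    [[0,1,0],0,0],
    [[0,1,0],0,0],
    [[0,0.5,0],0,0],
    [[0,0.2,0],0,0],
    [[0,0,0],0,0],
    [[0,0,0],0,0]
  ]
}}

```text
clock: 20.9
tool_pos: [0.5153, 0.1665, 0.1213]
tool_rot: [-1.114, -2.937, 0.002]
contact_force: [-0.4, -0.3, -3.8]
finger_gap: 0.0108
grasp_force: 88.3
```

```bash
python3 st.py
python3 - <<'E'
from h import *
print(arm.get_obs()['tool_pos'])
grab('scene','s6'); im,d,K,p,R=load('s6'); C=np.array([534.6,-159.5]);t=np.radians(3.38);Q=np.array([[np.cos(t),np.sin(t)],[-np.sin(t),np.cos(t)]])
vv,uu=np.mgrid[185:295,200:320]; uv=np.c_[uu.ravel(),vv.ravel()]
for nm in ('scene0','s5','s6'):
    im,d,K,p,R=load(nm); h=cv2.cvtColor(im,cv2.COLOR_RGB2HSV).astype(int); H=h[185:295,200:320].reshape(-1,3)
    k=(H[:,0]>12)&(H[:,0]<28)&(H[:,1]>110); L=(onplane(K,p,R,uv[k],.03)[:,:2]*1000-C)@Q.T
    f=cv2.fitLine(L.astype(np.float32),cv2.DIST_HUBER,0,.01,.01).ravel(); print(nm,'brass axis deg',np.degrees(np.arctan(f[0]/f[1])))
E
```

```text
t 20.9 plate xy [-2.0000e-02  3.2657e+02] z 0.1213 yaw 3.44 Fpl [-0.4 -0.3] Fz -3.8 M [-0.08  0.04 -0.  ]
[0.51532914 0.16650417 0.12132582]
scene0 brass axis deg 2.8320603
s5 brass axis deg -0.12718242
s6 brass axis deg -0.5840879
```

Emit:
{"api": "jog_arm", "payload": {
  "plan": [
    [[0,0.1,-0.5],0,0],
    [[0,0,-0.8],0,0],
    [[0,0,-0.6],0,0],
    [[0,0,-0.35],0,0],
    [[0,0,-0.12],0,0],
    [[0,0,0],0,0],
    [[0,0,0],0,0]
  ]
}}

```text
clock: 21.65
tool_pos: [0.5159, 0.1712, 0.0513]
tool_rot: [1.113, 2.937, 0.001]
contact_force: [-0.1, 0.6, -3.6]
finger_gap: 0.011
grasp_force: 88.4
```

Emit:
{"api": "jog_arm", "payload": {
  "plan": [
    [[0,0,-0.06],0,0],
    [[0,0,-0.06],0,0],
    [[0,0,-0.04],0,0],
    [[0,0,0],0,0],
    [[0,0,0],0,0]
  ]
}}

```text
clock: 22.15
tool_pos: [0.5154, 0.1712, 0.0458]
tool_rot: [1.112, 2.938, -0.0]
contact_force: [-0.6, -0.2, -4.2]
finger_gap: 0.011
grasp_force: 88.4
```

```bash
python3 st.py
```

```text
t 22.15 plate xy [2.8000e-01 3.3125e+02] z 0.0458 yaw 3.53 Fpl [-0.6 -0.2] Fz -4.2 M [ 0.01 -0.01 -0.  ]
```

Emit:
{"api": "jog_arm", "payload": {
  "plan": [
    [[0,-0.03,-0.03],0,0],
    [[0,0,-0.02],0,0],
    [[0,0,0],0,0],
    [[0,0,0],0,0]
  ]
}}

```text
clock: 22.55
tool_pos: [0.5154, 0.1703, 0.0443]
tool_rot: [-1.112, -2.938, -0.0]
contact_force: [-0.2, 0.1, -2.8]
finger_gap: 0.0112
grasp_force: 88.4
```

```bash
python3 st.py
```

```text
t 22.55 plate xy [2.7000e-01 3.3033e+02] z 0.0443 yaw 3.53 Fpl [-0.2  0.1] Fz -2.8 M [ 0.08  0.04 -0.03]
```

Emit:
{"api": "jog_arm", "payload": {
  "grip_force": 20,
  "plan": [
    [[0,0,-0.015],0,0],
    [[0,0,0],0,0],
    [[0,0,0],0,0.2],
    [[0,0,0],0,0.3],
    [[0,0,0],0,0.45],
    [[0,0,0],0,0.45],
    [[0,0,0],0,0.45]
  ]
}}

```text
clock: 23.25
tool_pos: [0.5154, 0.1703, 0.0438]
tool_rot: [1.112, 2.938, 0.0]
contact_force: [1.2, -0.2, 0.4]
finger_gap: 0.0383
grasp_force: 0.0
```

Emit:
{"api": "jog_arm", "payload": {
  "plan": [
    [[0,0,0.2],0,0.45],
    [[0,0,0.8],0,0.45],
    [[0,0,1],0,0.45],
    [[0,-0.4,1],0,0.45],
    [[0,-0.8,1],0,0.45],
    [[0,-1,1],0,0.45],
    [[0,-1,1],0,0.45],
    [[0,-1,1],0,0.45],
    [[0,-1,1],0,0.45],
    [[0,-1,0.5],0,0.45],
    [[0,0,0],0,0.45],
    [[0,0,0],0,0.45]
  ]
}}

```text
clock: 24.45
tool_pos: [0.5152, -0.0162, 0.2993]
tool_rot: [1.115, 2.937, 0.0]
contact_force: [0.7, 0.7, -0.5]
finger_gap: 0.0382
grasp_force: 0.0
```

Run:
```python
from h import *
grab('wrist','w7'); im,d,K,p,R=load('w7'); grab('scene','s7'); grab('top','t7'); o=arm.get_obs(); print(o['clock'],o['tool_pos'],p)
h=cv2.cvtColor(im,cv2.COLOR_RGB2HSV).astype(int); H=h.reshape(-1,3)
vv,uu=np.mgrid[0:400,0:640]; uv=np.c_[uu.ravel(),vv.ravel()]
red=((H[:,0]<6)|(H[:,0]>174))&(H[:,1]>180)&(H[:,2]>60); P=onplane(K,p,R,uv[red],.069,True)[:,:2]*1000
P=P[np.hypot(*(P-np.median(P,0)).T)<40]
print('red',len(P),cv2.minAreaRect(P.astype(np.float32)))
C=np.array([534.6,-159.5]);t=np.radians(3.38);Q=np.array([[np.cos(t),np.sin(t)],[-np.sin(t),np.cos(t)]])
for nm,k,z in (('brass',(H[:,0]>12)&(H[:,0]<26)&(H[:,1]>130),.03),('strip',(H[:,1]<60)&(H[:,2]>150),.029),('blue',(H[:,0]>95)&(H[:,0]<125)&(H[:,1]>120),.03)):
    L=(onplane(K,p,R,uv[k],z,True)[:,:2]*1000-C)@Q.T
    if nm=='strip': s=(L[:,0]>35)&(L[:,0]<57)&(L[:,1]>-45)&(L[:,1]<30)
    elif nm=='brass': s=(L[:,0]>40)&(L[:,0]<85)&(abs(L[:,1])<60)
    else: s=(abs(L[:,0])<75)&(L[:,1]>40)&(L[:,1]<85)
    L=L[s]; f=cv2.fitLine(L.astype(np.float32),cv2.DIST_HUBER,0,.01,.01).ravel() if len(L)>5 else None; print(nm,len(L),f)
    if nm!='blue':
        e=[(y,np.percentile(L[abs(L[:,1]-y)<1.5][:,0],5)) for y in range(-35,30,5) if (abs(L[:,1]-y)<1.5).sum()>2]; print(np.round(e,1).tolist())
```

```text
24.6 [ 0.51494263 -0.01448735  0.29841482] [0.46508405 0.02777638 0.42763703]
red 533 ((513.3953857421875, 162.4605255126953), (23.327388763427734, 41.31170654296875), 48.14083480834961)
brass 396 [ 0.09493073 -0.9954839  63.174942   21.97885   ]
[[-20.0, 67.0], [-15.0, 64.9], [-10.0, 62.1], [-5.0, 58.3], [0.0, 54.7], [10.0, 55.8], [15.0, 55.6], [20.0, 56.4], [25.0, 57.2]]
strip 114 [ 0.20851877  0.97801834 48.495564   10.274829  ]
[[-30.0, 41.7], [-25.0, 36.5], [-20.0, 36.1], [5.0, 53.1], [10.0, 47.0], [15.0, 46.8], [20.0, 46.8], [25.0, 46.0]]
blue 1025 [ 9.9994105e-01 -1.0857311e-02  6.2712359e+00  6.6213089e+01]
```

Emit:
{"api": "jog_arm", "payload": {
  "plan": [
    [[0.27,-0.3,0.3],0,0.6],
    [[0.3,-1,0.3],0,0.6],
    [[0.3,-1,0.3],0,0.6],
    [[0,-1,0],0,0.6],
    [[0,-1,0],0,0.6],
    [[0,0,0],0,0.6],
    [[0,0,0],0,0.6],
    [[0,0,0],0,0.6]
  ]
}}

```text
clock: 25.4
tool_pos: [0.5416, -0.1429, 0.3256]
tool_rot: [-1.108, -2.939, -0.001]
contact_force: [-0.2, 0.0, -0.2]
finger_gap: 0.0516
grasp_force: 0.0
```

Run:
```python
from h import *
grab('wrist','w8'); arm.get_obs()
C=np.array([534.6,-159.5]);th=np.radians(3.4);Q=np.array([[np.cos(th),np.sin(th)],[-np.sin(th),np.cos(th)]])
def fit(A):
    vx,vy,a,b=cv2.fitLine(A.astype(np.float32),cv2.DIST_HUBER,0,.01,.01).ravel(); return np.degrees(np.arctan2(vy,vx)).round(2),a.round(1),b.round(1),len(A)
for t in('w0','w8'):
    im,d,K,p,R=load(t); H=cv2.cvtColor(im,cv2.COLOR_RGB2HSV).astype(int).reshape(-1,3)
    vv,uu=np.mgrid[0:400,0:640]; uv=np.c_[uu.ravel(),vv.ravel()]
    def edges(k,z,ax,lo,hi,clo,chi):
        L=(onplane(K,p,R,uv[k],z,True)[:,:2]*1000-C)@Q.T; o=1-ax
        L=L[(L[:,o]>clo)&(L[:,o]<chi)]; A=[];B=[]
        for s in np.arange(lo,hi,2.5):
            g=L[(L[:,ax]>=s)&(L[:,ax]<s+2.5)]
            if len(g)>2: A.append((s+1.25,np.percentile(g[:,o],5)));B.append((s+1.25,np.percentile(g[:,o],95)))
        return fit(np.array(A)),fit(np.array(B))
    brass=(H[:,0]>12)&(H[:,0]<26)&(H[:,1]>130); wh=(H[:,1]<60)&(H[:,2]>150)
    print(t,'fstrip',edges(wh,.029,0,-50,30,35,58)); print('brass',edges(brass,.03,1,-38,38,40,85)); print('sstrip',edges(wh,.029,1,-40,28,35,60))
# square and gripper-free check from top view
im,d,K,p,R=load('t7'); H=cv2.cvtColor(im,cv2.COLOR_RGB2HSV).astype(int)
m=(((H[:,:,0]<6)|(H[:,:,0]>174))&(H[:,:,1]>120)); ys,xs=np.nonzero(m); k=(xs>220)&(xs<290)&(ys>180)&(ys<250)
print('red top',k.sum(),onplane(K,p,R,[[xs[k].mean(),ys[k].mean()]],.06) if k.any() else '')
```

```text
w0 fstrip ((np.float32(-0.4), np.float32(-14.5), np.float32(47.4), 32), (np.float32(-0.08), np.float32(-10.0), np.float32(54.8), 32))
brass ((np.float32(3.61), np.float32(7.5), np.float32(56.8), 30), (np.float32(3.88), np.float32(-6.0), np.float32(69.2), 30))
sstrip ((np.float32(3.93), np.float32(-5.0), np.float32(45.3), 28), (np.float32(3.81), np.float32(-9.5), np.float32(52.9), 28))
w8 fstrip ((np.float32(0.55), np.float32(-10.0), np.float32(47.5), 32), (np.float32(0.15), np.float32(-15.2), np.float32(54.9), 32))
brass ((np.float32(0.1), np.float32(0.6), np.float32(56.7), 30), (np.float32(0.12), np.float32(-6.0), np.float32(70.0), 30))
sstrip ((np.float32(0.25), np.float32(-5.0), np.float32(46.0), 28), (np.float32(0.3), np.float32(-5.0), np.float32(53.9), 28))
red top 59 [[0.51683261 0.16879951 0.06      ]]
```

```bash
python3 -c "
from cell import arm
print(arm.job_done())"
```

```text
the job is handed in; nothing more can be done
None
```

The job is done and handed in at about 25 s: the brass cheek turned flush along the square and now lies within about 0.2° of true, after I held the square in the corner for over 1.5 s with at most about 10 N read on either face, and the square is back flat on the middle of its rest with the gripper clear.

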